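# Free the calibration plate from under the stacked jars and slide it under the microscope

## Robot

A 6-joint arm with a two-finger parallel gripper is mounted at the origin on a cart in front of the work surface, level with it; the furniture and walls round the work are solid. World frame = base frame: x ahead of the robot, y to its left, z up, the work surface at z = 0. Lengths are in m, angles in rad, forces in N, time in s.
With the tool pointing down it reaches from about 0.3 to 0.825 m from the base axis. Payload 5.4 kg.
Tool frame: the origin (TCP) lies midway between the tips of the shut fingers; the grasp point (between the pads) lies 19 mm behind it (env.grasp_offset is the distance from the TCP to the grasp point, in m); z points along the fingers, y is the direction in which the jaws open and shut (so a half turn about z gives the same grasp; the last joint's range is limited). The gripper opens to 92 mm and grips with 3 to 60 N. Pads are 20 mm wide; open, the fingers measure 128 mm over their backs; the gripper's body (75 mm by 189 mm) begins 69 mm behind the grasp point.
Start: joints at [1.034, 0.158, 1.597, -0, 1.386, -0.21], TCP at [0.185, 0.545, 0.215] pointing down, gripper open.
Joint ranges: [-2.91, 2.91], [-0.94, 2.29], [0.18, 2.7], [-1.29, 4.43], [0.17, 2.64], [-3, 3]. Speed limits (rad/s): [2.57, 2.57, 3.14, 3.14, 3.14, 3.14].

## Interface

Orientations are given as a rotation vector (axis times angle).
In Python, from plant import env, fingers, inverse_kinematics, grab_frame, camera_model, finish_job gives the robot as it stands. The module is installed in compiled form; this text tells all that it offers. Calls block until the motion is done:
- env.reach(position, orientation): joint-space move of the TCP to a pose.
- env.movel(position, rotation=None, feed=0.15, threshold=None): straight line of the TCP; rotation=None keeps the orientation; feed is the mean speed in m/s. With threshold (N) it stops when the force on the tool has changed by that much, and returns True; else False.
- env.goto_joints(angles): joint-space move.
- fingers.command_gripper(opening, strength=None): finger opening in m; strength is the grip in N (None keeps the last); returns when the fingers have stopped.
- env.hold(seconds).
- inverse_kinematics(position, orientation): joint angles nearest the present ones, or None.
- env.observe(): the state.
- grab_frame(name): name is "scene" or "top"; returns the picture (420x560x3 uint8, red, green, blue); there is no depth.
- camera_model(name): a dict with "intrinsics" (3x3 intrinsics, pixels), "k1" (the pictures are not rectified: a ray, as slopes to the right and down, at radius r is drawn at 1 + k1 r^2 times it, then the intrinsics apply), "rvec" (rotation vector, rad) and "tvec" (3), from world to camera coordinates, as OpenCV has them. Camera axes: x right, y down, z forward; pixel columns grow to the right and rows downward; lengths in m; the calibration is good to about 2 mm. A picture is of the moment at which its call begins. camera_model takes no time and is no camera call.
A pose or a line that the arm cannot do raises env.MotionError and nothing moves.
- finish_job(): hands the job in, once; it reports no verdict.
The state is a dict: "t": time; "q": joint angles; "dq": joint speeds; "joint_efforts": joint torques, N m; "position": TCP position; "ee_rot": TCP orientation; "contact_force": force on the tool from outside, world axes, zero at the start; "torque": the same for the moment, N m; "gripper_width": finger opening in m.
Only numpy, scipy, OpenCV 4.12 (cv2) and the standard library are available. Lean on these libraries where they do the work, as an engineer would, in place of code of your own. Each camera call takes 0.05 s, during which the arm holds its last target.

## Task

The microscope's calibration plate is buried under a stack: a white pot on a red-lidded jar on a black-lidded jar. Take the stack apart and stand each piece upright in the middle of the round pad of its own colour (white pot, red-lidded jar, black-lidded jar), never tipping one over. Then lay the plate flat on the microscope's stage from the open front, in line with the microscope and with its target end first, and slide it in until the target lies centred under the lens, without bumping the lens head; let go of everything.

Things in the scene. Friction and masses are not known exactly. Their poses are not given: they have to be found in the camera images.
- white_pot (a point): Small white screw-top pot, 38 mm across and 20 mm high, on top of the stack, standing on the red-lidded jar. The point is its centre, half-way up (10 mm above its underside); z is its upright axis. About 20 g, rigid. Grasp across the sides.
- red_jar (a point): Powder jar with a red screw lid (closed, white body), 53 mm across and 50 mm high, in the middle of the stack, standing on the black-lidded jar. The point is its centre, half-way up (25 mm above its underside); z is its upright axis. Lid: the top 13 mm; the body is 1 mm narrower. About 110 g.
- black_jar (a point): Powder jar with a black screw lid (closed, white body), 63 mm across and 62 mm high, at the bottom of the stack, standing on the target end of the calibration plate. The point is its centre, half-way up (31 mm above its underside); z is its upright axis. Lid: the top 16 mm; the body is 1 mm narrower. About 140 g.
- plate_grip (a point): Loose calibration plate (180 g), aluminium slab 155x66x10 mm (x,y,z) flat on the table under the stack, with a blue upright grip 34 long (x), 12 thick (y), top 44 above the underside; pinch it across y. Point: mid-grip, 28 above the underside. x points to the target end: target disc (white, 44 across, black ring) centred 100 mm along +x. Slab spans -27.5 to +127.5 mm in x. z up.
- pad_white: Fixed flat round pad, 84 mm across and 10 mm high, grey rim with a white face: the place of the white pot. Origin at the centre of its underside, on the table.
- pad_red: Fixed flat round pad, 84 mm across and 10 mm high, grey rim with a red face: the place of the red-lidded jar. Origin at the centre of its underside, on the table.
- pad_black: Fixed flat round pad, 84 mm across and 10 mm high, grey rim with a black face: the place of the black-lidded jar. Origin at the centre of its underside, on the table.
- lens_head: Black upright lens barrel of the fixed microscope; origin: centre of its lower face, 31 mm above the table, 21 above the white stage. x: level, from the open front straight in to the column; z up. Barrel 22 mm across at the bottom, 42 from 54 mm up. Stage 10 mm high, 120 wide, from x=-130 mm to the 22 mm high column foot at x=+63; column 207 high. The slab passes under the lens, the grip does not.
Not all that is in view belongs to the job. Leave any turquoise or yellow look-alike of the part that bears red_jar alone. What is shaped like the part that bears black_jar but green is not meant.

How it is judged:
At the end, for the whole second after the job is handed in: Pot and jars stand upright on the pads of their own colours, within 12 mm of the centres; the plate lies flat on the stage, the centre of its target within 10 mm of the lens axis along and across the plate, in line with the microscope within 0.2 rad; all released (horizontal distance between white_pot and pad_white below 0.012 m and height (world z) of white_pot between 0.015 and 0.025 m and angle between each of white_pot, red_jar, black_jar's own z axis and vertical below 0.1 rad and horizontal distance between red_jar and pad_red below 0.012 m and height (world z) of red_jar between 0.03 and 0.04 m and horizontal distance between black_jar and pad_black below 0.012 m and height (world z) of black_jar between 0.036 and 0.046 m and x of lens_head in the frame of plate_grip between 0.09 and 0.11 m and y of lens_head in the frame of plate_grip between -0.01 and 0.01 m and height (world z) of plate_grip between 0.034 and 0.042 m and angle between plate_grip's own z axis and vertical below 0.08 rad and angle between the x axis of plate_grip and the x axis of lens_head, either way round below 0.2 rad); the robot touches nothing.
It fails at once if the lens head is bumped (more than 4 N) (contact force between lens_head and anything else above 4 N).
It fails at once if the pot or a jar is tipped over (more than 0.6 rad) (angle between any of white_pot, red_jar, black_jar's own z axis and vertical above 0.6 rad).
It also fails if it takes over 102 s, if anything falls off the work surface, if the arm or the gripper's body presses on something with over 40 N, if the wrist force passes 120 N, or if a joint passes its speed limit or range.

## Working session

There is one attempt and no reset: what is moved stays moved. The work goes in short steps, each a Python script; the robot and the scene stay as the last script left them, time stands still between calls to the robot, and variables do not carry over. Pictures are saved under pics/ and viewed, and the job is handed in when it is done.

```bash
mkdir -p pics; ls
python3 - <<'E'
from plant import env, grab_frame, camera_model
import cv2
for n in ("scene","top"):
    im=grab_frame(n); cv2.imwrite(f"pics/{n}0.png",im[:,:,::-1]); print(n,camera_model(n))
s=env.observe(); print(s['t'],s['position'],s['ee_rot'],s['gripper_width'],env.grasp_offset)
E
```

```text
pics
scene {'intrinsics': array([[436.65576638,   0.        , 279.52170654],
       [  0.        , 436.65576638, 210.68724868],
       [  0.        ,   0.        ,   1.        ]]), 'k1': 0.0470407803696618, 'rvec': array([ 2.03388897, -0.97282742,  0.46728972]), 'tvec': array([-0.37076767,  0.289806  ,  0.81624583])}
top {'intrinsics': array([[499.99803732,   0.        , 279.27594945],
       [  0.        , 499.99803732, 204.44703265],
       [  0.        ,   0.        ,   1.        ]]), 'k1': -0.015581513517142154, 'rvec': array([ 2.17681812, -2.14517343,  0.1252197 ]), 'tvec': array([-0.06428953,  0.52696713,  1.38761638])}
0.1 [0.18431403 0.54406684 0.21372877] [-5.10927785e-01 -3.09916871e+00  2.45964968e-03] 0.0925853268016261 0.0187
```

View pics/scene0.png

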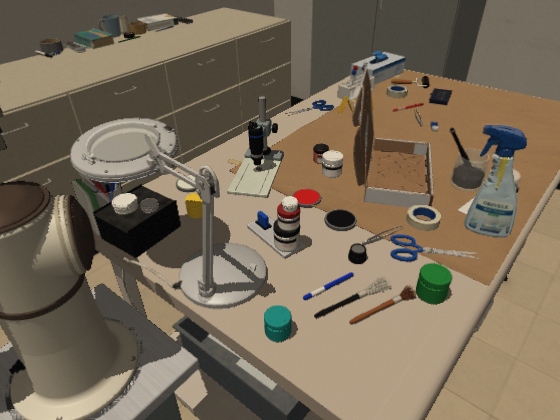

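View pics/top0.png

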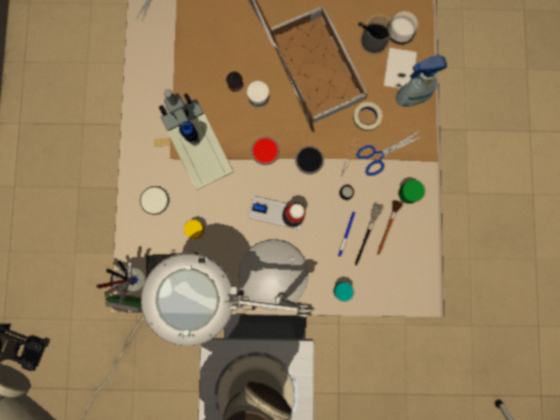

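```bash
cat > h.py <<'E'
import numpy as np, cv2
from scipy.spatial.transform import Rotation as R
from plant import env, fingers, inverse_kinematics, grab_frame, camera_model, finish_job
def proj(n,p):
    c=camera_model(n); p=np.atleast_2d(p)@cv2.Rodrigues(c['rvec'])[0].T+c['tvec']
    s=p[:,:2]/p[:,2:]; s=s*(1+c['k1']*(s**2).sum(1,keepdims=True)); K=c['intrinsics']
    return s*[K[0,0],K[1,1]]+K[:2,2]
def ray(n,uv):
    c=camera_model(n); K=c['intrinsics']
    s=cv2.undistortPoints(np.array(uv,float).reshape(-1,1,2),K,np.array([c['k1'],0,0,0.])).reshape(-1,2)
    M=cv2.Rodrigues(c['rvec'])[0]
    d=np.c_[s,np.ones(len(s))]@M; return -M.T@c['tvec'],d
def plane(n,uv,z):
    o,d=ray(n,uv); return o+d*((z-o[2])/d[:,2:])
def snap(n,name,crop=None,k=1):
    im=grab_frame(n)[:,:,::-1].copy(); cv2.imwrite(f"pics/{name}_full.png",im)
    if crop: im=im[crop[1]:crop[3],crop[0]:crop[2]]
    cv2.imwrite(f"pics/{name}.png",cv2.resize(im,None,fx=k,fy=k,interpolation=cv2.INTER_CUBIC)); return im
def down(yaw): # tool down, jaw (tool y) direction at world angle yaw
    y=np.array([np.cos(yaw),np.sin(yaw),0]); z=np.array([0,0,-1.]); x=np.cross(y,z)
    return R.from_matrix(np.c_[x,y,z]).as_rotvec()
E
python3 - <<'E'
from h import *
im=cv2.imread('pics/top0.png')
cv2.imwrite('pics/t0c.png',cv2.resize(im[70:250,130:340],None,fx=3.3,fy=3.3,interpolation=cv2.INTER_CUBIC))
im=cv2.imread('pics/scene0.png')
cv2.imwrite('pics/s0c.png',cv2.resize(im[90:270,160:380],None,fx=3.3,fy=3.3,interpolation=cv2.INTER_CUBIC))
for n in('top','scene'):
  print(n,proj(n,[[0,0,0],[.3,0,0],[.6,0,0],[.3,.3,0],[.185,.545,.215]]).round(0).tolist(), ray(n,[[0,0]])[0])
pads={'red':(265,150),'black':(309,159),'white':(154,200)}
for k,v in pads.items(): print(k,plane('top',[v],.01))
E
```

```text
top [[256.0, 394.0], [258.0, 285.0], [260.0, 181.0], [153.0, 283.0], [27.0, 333.0]] [ 0.36304357 -0.05878162  1.43946198]
scene [[78.0, 368.0], [200.0, 276.0], [283.0, 213.0], [122.0, 225.0], [0.0, 140.0]] [-0.12915177 -0.59921286  0.71552583]
red [[ 0.68950895 -0.01256788  0.01      ]]
black [[ 0.66468029 -0.14107117  0.01      ]]
white [[0.53789538 0.30493317 0.01      ]]
```

View pics/t0c.png

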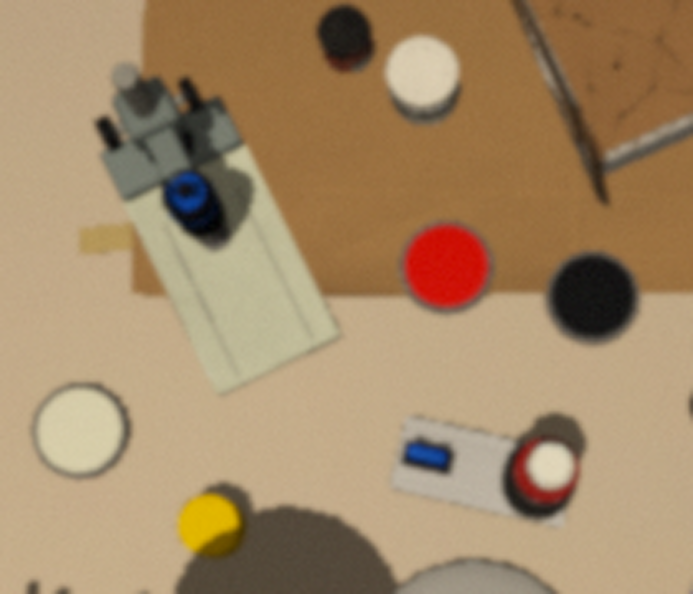

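View pics/s0c.png

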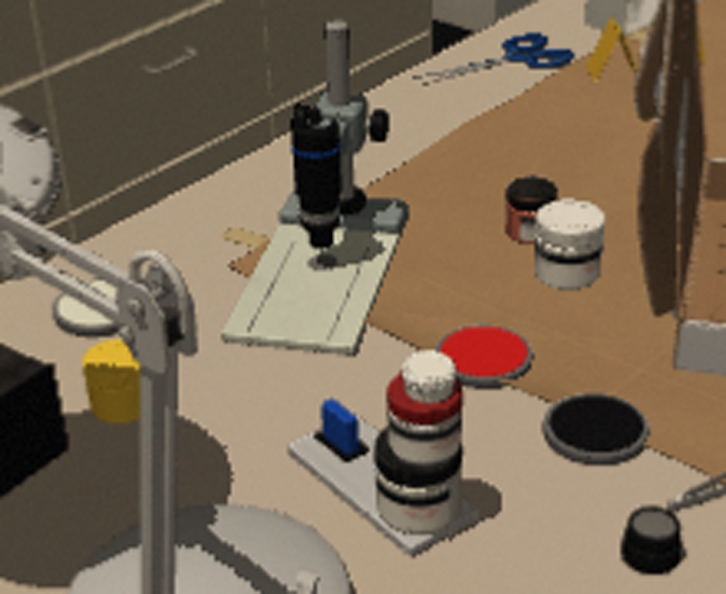

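```bash
cat > kin.py <<'E'
from h import *
from scipy.optimize import least_squares
E
python3 - <<'E'
from h import *
from scipy.optimize import least_squares
D=[]
for r in (.4,.5,.6,.7):
  for z in (.1,.2,.3,.4):
    q=inverse_kinematics([r,0,z],down(0)) 
    if q is not None: D.append((r,z,*q))
D=np.array(D); print(D[[0,5,-1]].round(3))
def res(p):
    L1,L2,d,a,h,t,o,a2=p
    q2,q3=D[:,3],D[:,4]
    rr=np.sqrt(np.maximum(D[:,0]**2-d*d,0))
    R_=a+L1*np.sin(q2)+L2*np.sin(q2+q3)+a2*np.cos(q2+q3); Z=h+L1*np.cos(q2)+L2*np.cos(q2+q3)-a2*np.sin(q2+q3)-t
    return np.r_[R_-rr,Z-D[:,1],np.arcsin(d/D[:,0])-o*0+D[:,2]]
s=least_squares(res,[.4,.4,.1,0,.2,.2,0,0]); print(s.x.round(4),abs(s.fun).max())
def tri(a,b):
    oa,da=ray('scene',[a]); ob,db=ray('top',[b]); da=da[0];db=db[0]
    A=np.c_[da,-db]; t=np.linalg.lstsq(A,ob-oa,rcond=None)[0]
    p,q=oa+da*t[0],ob+db*t[1]; return ((p+q)/2).round(3),np.linalg.norm(p-q).round(3)
print('ring',tri((124,148),(187,300)))
print('foot',plane('scene',[(207,290)],.01))
print('base centre',plane('scene',[(225,270)],.01),plane('top',[(275,274)],.01))
print('post top',tri((203,182),(305,310)))
print(proj('top',[[.25,-.1,z] for z in (0,.1,.2,.3)]))
E
python3 - <<'E'
import cv2
im=cv2.imread('pics/top0.png')
cv2.imwrite('pics/t0d.png',cv2.resize(im[230:420,100:340],None,fx=3,fy=3,interpolation=cv2.INTER_CUBIC))
im=cv2.imread('pics/scene0.png')
cv2.imwrite('pics/s0d.png',cv2.resize(im[100:310,50:280],None,fx=2.8,fy=2.8,interpolation=cv2.INTER_CUBIC))
E
```

```text
[[ 0.4    0.1   -0.304 -0.191  2.18  -0.     1.152 -0.304]
 [ 0.5    0.2   -0.242 -0.026  1.821 -0.     1.347 -0.242]
 [ 0.7    0.4   -0.172  0.47   0.855 -0.     1.817 -0.172]]
[ 0.3857  0.5191  0.1199  0.     -1.1606 -1.1366 -0.      0.0478] 3.752553823233029e-14
ring (array([0.277, 0.149, 0.289]), np.float64(0.001))
foot [[ 0.27322699 -0.05212282  0.01      ]]
base centre [[ 0.34099236 -0.03920625  0.01      ]] [[ 0.33172043 -0.04732406  0.01      ]]
post top (array([ 0.259, -0.115,  0.322]), np.float64(0.007))
[[293.16000836 303.27005711]
 [294.21164003 306.30926126]
 [295.43467024 309.84370947]
 [296.87471097 314.00516651]]
```

View pics/t0d.png

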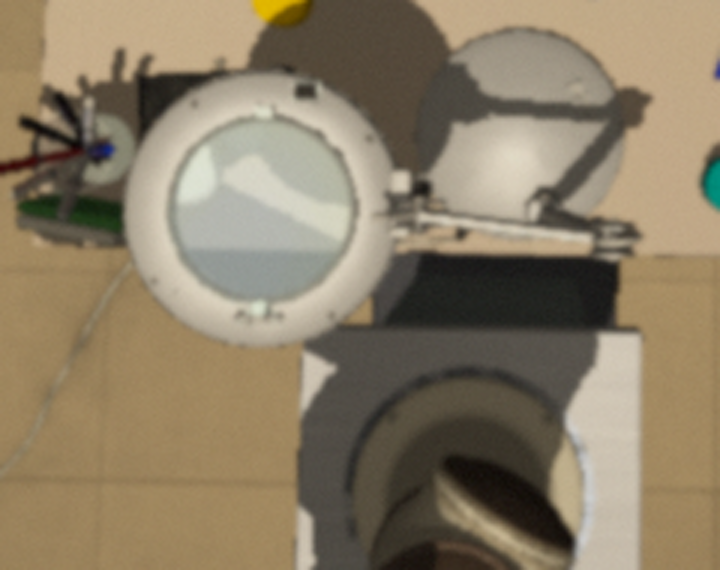

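View pics/s0d.png

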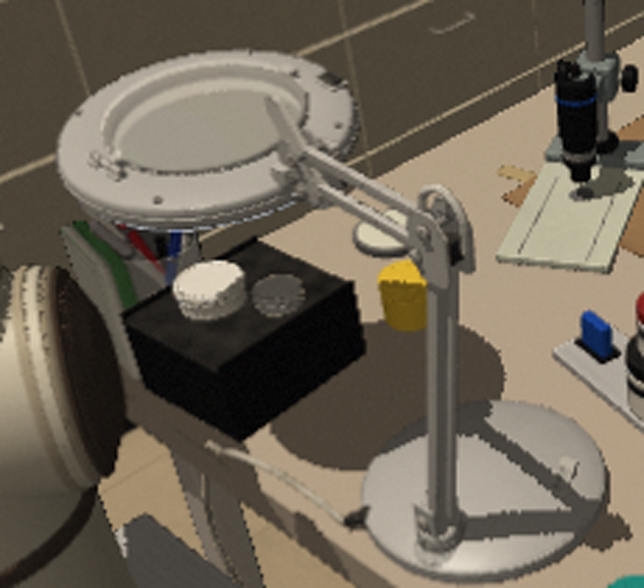

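Run:
```python
from h import *
T=cv2.imread('pics/top0.png'); S=cv2.imread('pics/scene0.png')
def comps(im,mask,box,minA=30):
    m=np.zeros(mask.shape,np.uint8); x0,y0,x1,y1=box; m[y0:y1,x0:x1]=mask[y0:y1,x0:x1]*255
    out=[]
    for c in cv2.findContours(m,cv2.RETR_EXTERNAL,cv2.CHAIN_APPROX_NONE)[0]:
        if cv2.contourArea(c)>minA: out.append((cv2.contourArea(c),cv2.fitEllipse(cv2.convexHull(c)),cv2.boundingRect(c)))
    return sorted(out,key=lambda t:-t[0])[:3]
def hsv(im): return [a.astype(int) for a in cv2.split(cv2.cvtColor(im,cv2.COLOR_BGR2HSV))]
for n,im,B in (('top',T,dict(red=(245,132,285,168),black=(292,143,326,175),white=(138,184,170,216),blue=(248,200,272,218),redlid=(280,195,312,225),pot=(285,200,306,222))),
             ('scene',S,dict(red=(288,180,325,212),black=(318,205,362,235),white=(170,165,215,200),blue=(250,205,275,235),redlid=(270,195,305,225),pot=(275,192,303,215)))):
    h,s,v=hsv(im)
    isred=((h<8)|(h>170))&(s>150)&(v>70)
    M=dict(red=isred,black=v<50,white=(s<60)&(v>150),blue=(h>100)&(h<130)&(s>120)&(v>60),redlid=isred,pot=(s<70)&(v>140))
    Z=dict(red=.01,black=.01,white=.01,blue=.044,redlid=.122,pot=.142)
    for k in B:
        for a,e,r in comps(im,M[k],B[k]): print(n,k,a,np.round(e[0],1),np.round(e[1],1),r,plane(n,[e[0]],Z[k])[0].round(4))
print([T[y,x].tolist() for x,y in ((154,200),(140,225),(275,212),(300,235),(205,165),(215,180))])
```

```text
top red 482.0 [264.9 150. ] [25.1 25.8] (252, 138, 26, 25) [ 0.6894 -0.0121  0.01  ]
top black 415.0 [309.2 159.4] [23.5 23.7] (298, 148, 24, 24) [ 0.6636 -0.1416  0.01  ]
top white 512.5 [153.3 200. ] [25.7 26.7] (140, 187, 27, 27) [0.5379 0.3069 0.01  ]
top blue 51.0 [259.1 207.6] [ 7.3 12.4] (253, 204, 13, 8) [0.5166 0.     0.044 ]
top redlid 74.0 [294.5 212.4] [18.5 19.9] (285, 203, 19, 20) [ 0.4965 -0.0973  0.122 ]
top pot 128.0 [296.5 210.5] [13.  13.5] (290, 204, 14, 14) [ 0.4995 -0.1018  0.142 ]
scene red 277.5 [306.5 195.9] [15.4 25.3] (294, 189, 26, 15) [ 0.6936 -0.0096  0.01  ]
scene black 342.0 [340.4 218.2] [16.8 27.7] (327, 210, 28, 17) [ 0.6662 -0.1404  0.01  ]
scene white 73.5 [184.2 175.2] [ 7.7 31.2] (170, 168, 26, 16) [0.553  0.3472 0.01  ]
scene white 71.5 [184.  184.1] [ 7.5 16.8] (177, 179, 17, 10) [0.5202 0.3103 0.01  ]
scene white 36.0 [191.2 169.6] [ 3.1 25.2] (181, 165, 19, 11) [0.5879 0.3551 0.01  ]
scene blue 96.0 [262.5 218.5] [10.1 15.9] (258, 211, 10, 16) [ 0.5062 -0.0102  0.044 ]
scene redlid 93.0 [288.1 209.1] [17.1 22. ] (278, 204, 22, 15) [ 0.4951 -0.1016  0.122 ]
scene redlid 54.5 [300.2 197.3] [ 8.7 14.6] (294, 195, 11, 9) [ 0.549  -0.0951  0.122 ]
scene pot 217.5 [255.3 204.2] [25.3 83.3] (275, 192, 23, 23) [ 0.4431 -0.0491  0.142 ]
[[168, 203, 212], [139, 174, 197], [162, 178, 187], [135, 169, 191], [151, 185, 191], [128, 160, 174]]
```

Run:
```python
from h import *
T=cv2.imread('pics/top0.png'); S=cv2.imread('pics/scene0.png')
cv2.imwrite('pics/mt.png',cv2.resize(T[80:200,150:250],None,fx=5.5,fy=5,interpolation=cv2.INTER_CUBIC)[:600])
cv2.imwrite('pics/ms.png',cv2.resize(S[90:205,215:305],None,fx=5.2,fy=5.2,interpolation=cv2.INTER_CUBIC))
```

```text
(no output)
```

View pics/mt.png

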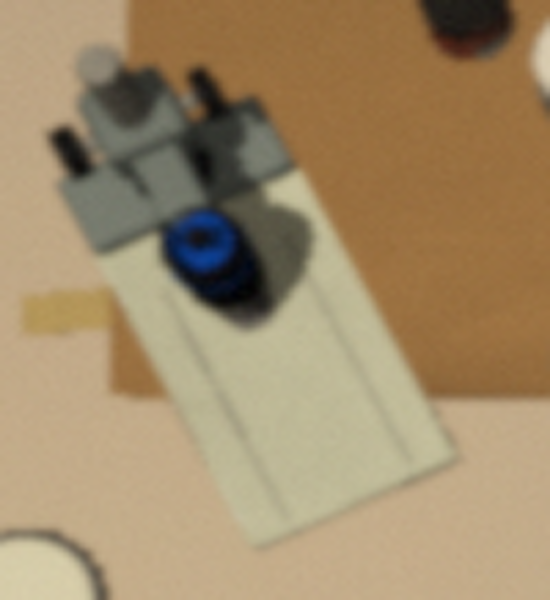

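View pics/ms.png

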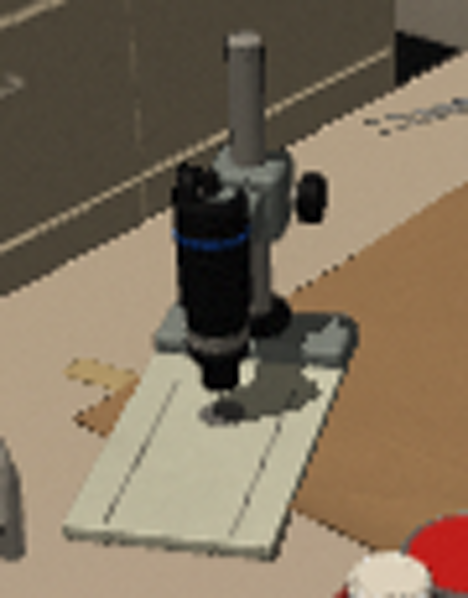

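Run:
```python
from h import *
T=cv2.imread('pics/top0.png')
c=plane('top',[(196.9,189.6),(233.1,171.6),(168.2,130),(204.5,113.6)],.01)
print(c.round(4)); print(np.linalg.norm(c[0]-c[1]),np.linalg.norm((c[0]+c[1]-c[2]-c[3])/2))
s=plane('scene',[(227.7,191.9),(267.9,195.4)],.01); print(s.round(4),np.linalg.norm(s[0]-s[1]))
# mask by hue -> minAreaRect of rectified stage
h,sa,v=[a.astype(int) for a in cv2.split(cv2.cvtColor(cv2.GaussianBlur(T,(3,3),0),cv2.COLOR_BGR2HSV))]
m=np.zeros(h.shape,np.uint8); m[100:200,160:245]=((h>=22)&(h<45)&(v>120)&(sa>35)&(sa<90))[100:200,160:245]*255
m=cv2.morphologyEx(m,cv2.MORPH_OPEN,np.ones((3,3)))
C=max(cv2.findContours(m,cv2.RETR_EXTERNAL,cv2.CHAIN_APPROX_NONE)[0],key=cv2.contourArea)
P=plane('top',C.reshape(-1,2),.01)[:,:2]
r=cv2.minAreaRect((P*1000).astype(np.float32)); print(r,cv2.boxPoints(r))
for name,a in (('corn',c),):
    f=(a[0]+a[1])/2; ax=(a[2]+a[3])/2-f; ax/=np.linalg.norm(ax)
    w=a[1]-a[0]; w/=np.linalg.norm(w); print('yaw axis',np.arctan2(ax[1],ax[0]),'from front',np.arctan2(w[1],w[0])+np.pi/2,'lens',f+.13*ax, 'back-based',(a[2]+a[3])/2-.063*ax)
w=s[1]-s[0]; y=np.arctan2(w[1],w[0])+np.pi/2; print('scene yaw',y,(s[0]+s[1])/2+.13*np.array([np.cos(y),np.sin(y),0]))
cv2.imwrite('pics/mm.png',cv2.resize(m[80:210,140:260],None,fx=4,fy=4))
# lens barrel bottom in scene: crop px (222,385) -> 
print('lens bottom scene',plane('scene',[(215+221/5.2,90+386/5.2)],.031))
```

```text
[[0.57   0.1821 0.01  ]
 [0.6243 0.0788 0.01  ]
 [0.7453 0.2724 0.01  ]
 [0.7963 0.1675 0.01  ]]
0.11667746088028445 0.19535660935503874
[[0.5706 0.1798 0.01  ]
 [0.6284 0.0776 0.01  ]] 0.11741468673983489
((684.6087036132812, 178.0454559326172), (196.01742553710938, 120.37535095214844), 27.848764419555664) [[569.83496 185.4787 ]
 [626.067    79.04477]
 [799.38245 170.61221]
 [743.1504  277.04614]]
yaw axis 0.475752047056357 from front 0.48379779533148803 lens [0.71267976 0.19000979 0.01      ] back-based [0.71477466 0.19108913 0.01      ]
scene yaw 0.5145387431868478 [0.71263106 0.19268013 0.01      ]
lens bottom scene [[0.71274769 0.19062406 0.031     ]]
```

Run:
```python
from h import *
print(plane('scene',[(290.6,200.6)],.142), plane('top',[(296.8,210.8)],.142))
P=np.array([.4995,-.102])
env.movel([.185,.545,.42],feed=.3)
env.reach([P[0],P[1],.3],down(0))
print(env.observe()['t'],env.observe()['position'])
snap('scene','a1',(200,100,400,260),3); snap('top','a1t',(200,120,380,280),3)
```

```text
[[ 0.50264254 -0.10282604  0.142     ]] [[ 0.49881894 -0.10269785  0.142     ]]
3.5167 [ 0.49972391 -0.10137501  0.3001912 ]
```

View pics/a1.png

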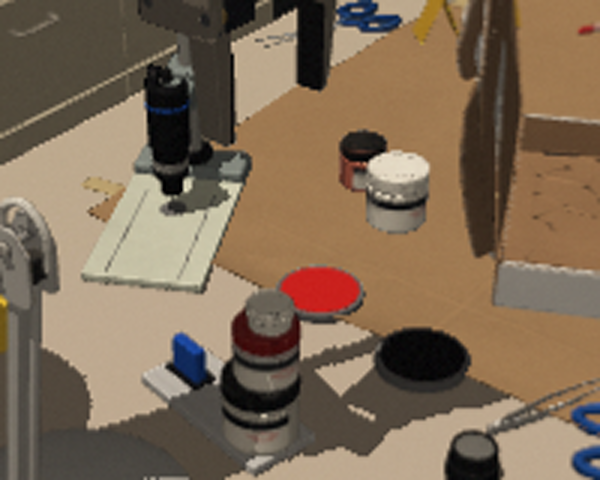

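Run:
```python
from h import *
x,y=.5005,-.1025
print(env.movel([x,y,.15],feed=.2), env.movel([x,y,.1245],feed=.06,threshold=6))
s=env.observe(); print(s['position'],s['contact_force'].round(1))
fingers.command_gripper(.03,8); s=env.observe(); print('w',s['gripper_width'],s['t'],s['contact_force'])
snap('scene','a2',(230,150,340,260),5)
```

```text
False False
[ 0.50033117 -0.10241337  0.12418859] [-0.7  0.9  0.1]
w 0.036992029257842805 5.9583 [-0.25097469  0.43577783 -0.01267737]
```

View pics/a2.png

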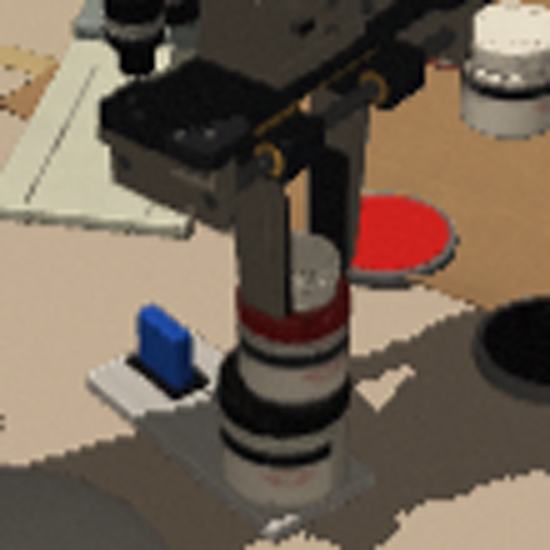

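Run:
```python
from h import *
x,y=.5005,-.1025
env.movel([x,y,.29],feed=.2)
wx,wy=.539,.307
env.reach([wx,wy,.2],down(0)); s=env.observe(); print(s['t'],s['gripper_width'],s['position'])
env.movel([wx,wy,.05],feed=.2); env.movel([wx,wy,.0135],feed=.05,threshold=6)
s=env.observe(); print(s['position'],s['gripper_width'],s['contact_force'])
fingers.command_gripper(.07)
env.movel([wx,wy,.2],feed=.25)
snap('top','b1',(110,160,330,260),3.4)
env.reach([.5005,-.1025,.22],down(0)); print(env.observe()['t'])
snap('top','b2',(110,160,330,260),3.4)
snap('scene','b3',(150,130,350,270),3.8)
```

```text
8.5333 0.037172690277338376 [0.53964742 0.30598897 0.20034943]
[0.53793223 0.30665278 0.01240443] 0.036650705253054965 [-1.09585166  0.65025076  4.760802  ]
13.3
```

View pics/b1.png

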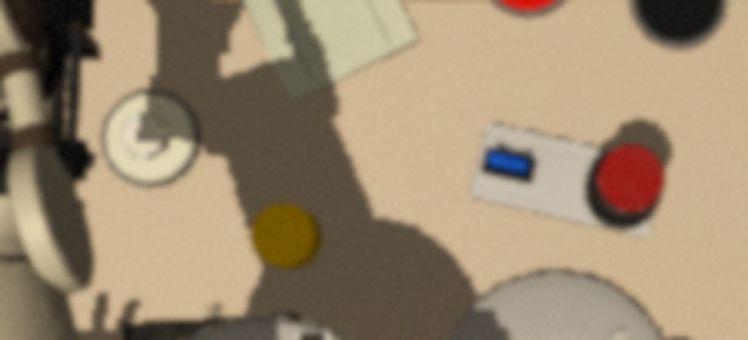

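View pics/b2.png

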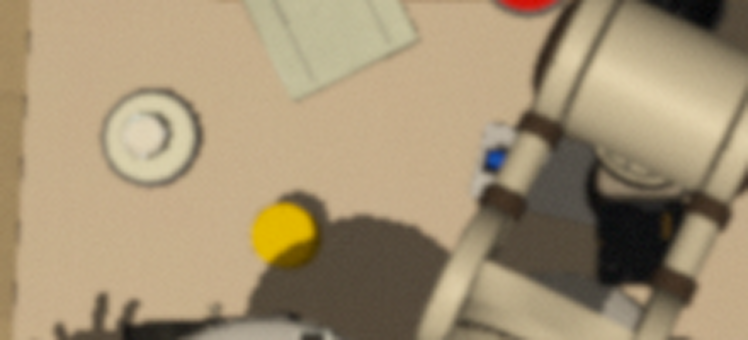

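View pics/b3.png

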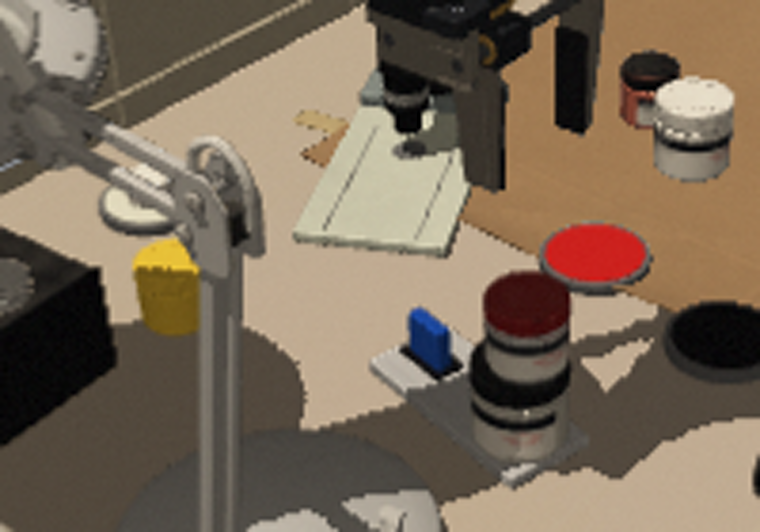

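Run:
```python
from h import *
for n,f,B,z in (('top','b1',(275,195,320,240),.122),('scene','b3',(270,190,310,220),.122)):
    im=cv2.imread(f'pics/{f}_full.png'); h,s,v=[a.astype(int) for a in cv2.split(cv2.cvtColor(im,cv2.COLOR_BGR2HSV))]
    m=np.zeros(h.shape,np.uint8); x0,y0,x1,y1=B; m[y0:y1,x0:x1]=(((h<10)|(h>168))&(s>130)&(v>60))[y0:y1,x0:x1]*255
    c=max(cv2.findContours(m,0,1)[0],key=cv2.contourArea); e=cv2.fitEllipse(c); print(n,e,cv2.boundingRect(c),plane(n,[e[0]],z))
# scene lid top ellipse from crop (527,302)
print(plane('scene',[(150+527/3.8,130+303/3.8)],.122))
# pot vs pad in b2
print(plane('top',[(110+146/3.4,160+135/3.4)],.03),plane('top',[(110+151/3.4,160+137/3.4)],.01))
```

```text
top ((294.7384948730469, 211.9146270751953), (19.51117515563965, 20.289989471435547), 1.2593789100646973) (285, 202, 20, 21) [[ 0.49786446 -0.09794699  0.122     ]]
scene ((302.1824951171875, 196.34779357910156), (14.22262954711914, 17.304372787475586), 96.14234161376953) (293, 190, 17, 14) [[ 0.55520485 -0.09639346  0.122     ]]
[[ 0.49388889 -0.10416529  0.122     ]]
[[0.5362476  0.30289818 0.03      ]] [[0.53705829 0.30370602 0.01      ]]
```

Run:
```python
from h import *
x,y=.4985,-.101
fingers.command_gripper(.09)
env.movel([x,y,.14],feed=.2); print(env.movel([x,y,.0775],feed=.1,threshold=8))
fingers.command_gripper(.045,20); s=env.observe(); print('w',s['gripper_width'],s['position'],s['contact_force'])
snap('scene','c1',(230,150,340,260),5)
env.movel([x,y,.2],feed=.2)
rx,ry=.691,-.011
env.reach([rx,ry,.12],down(0)); s=env.observe(); print(s['t'],s['gripper_width'])
env.movel([rx,ry,.04],feed=.15); env.movel([rx,ry,.0165],feed=.05,threshold=6)
s=env.observe(); print(s['position'],s['gripper_width'],s['contact_force'])
fingers.command_gripper(.09)
env.movel([rx,ry,.2],feed=.25)
env.reach([.499,-.1,.22],down(0)); print(env.observe()['t'])
snap('top','c2',(200,120,340,240),5)
snap('scene','c3',(220,150,380,270),5)
```

```text
False
w 0.052423818603426736 [ 0.49863965 -0.10105471  0.07761963] [ 0.20492792  0.02575621 -0.00347492]
17.5833 0.05255305034814941
[ 0.69046165 -0.01083811  0.01546393] 0.052559984303664105 [0.25343427 0.68886188 4.01359895]
21.2167
```

View pics/c1.png

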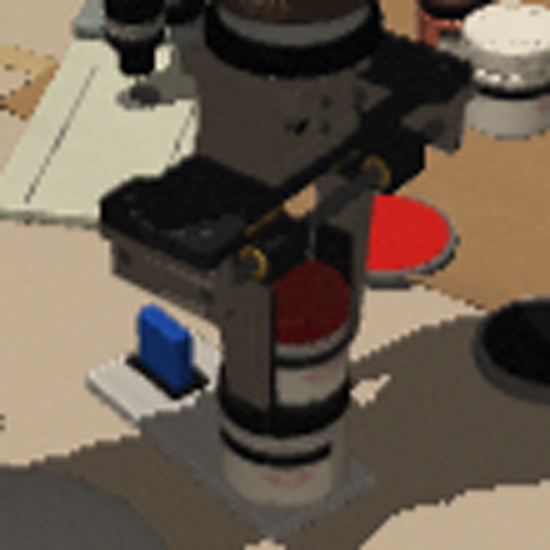

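View pics/c2.png

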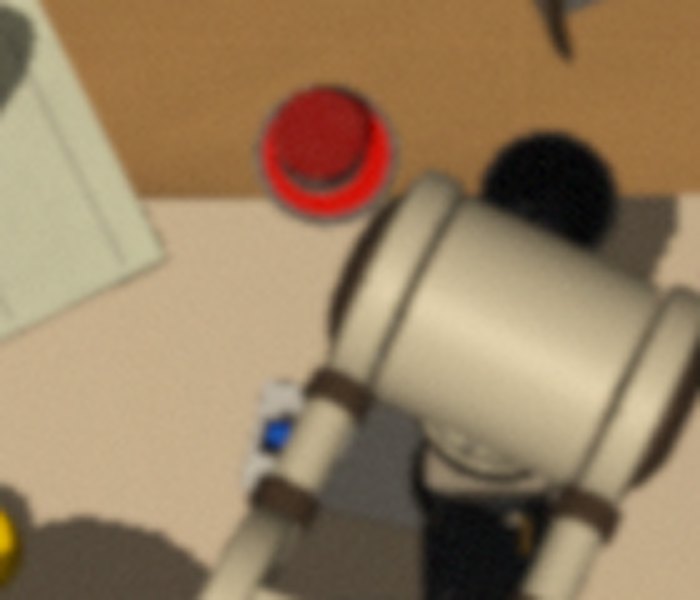

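View pics/c3.png

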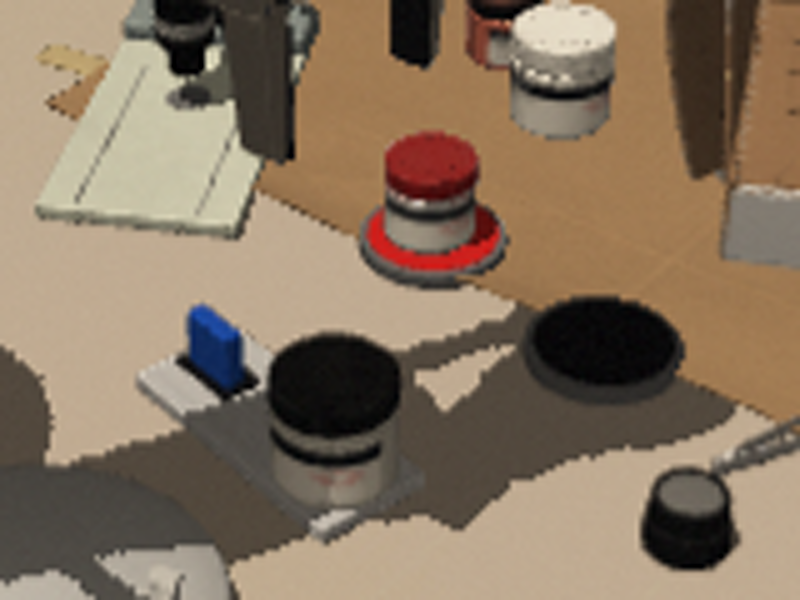

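Run:
```python
from h import *
print('redlid',plane('top',[(200+323/5,120+134/5)],.06),plane('scene',[(220+432/5,150+158/5)],.06),'pad mean .6915 -.011')
print('black lid',plane('scene',[(220+335/5,150+370/5)],.072))
```

```text
redlid [[ 0.68726636 -0.01289194  0.06      ]] [[ 0.69020501 -0.01055768  0.06      ]] pad mean .6915 -.011
black lid [[ 0.49974199 -0.09428835  0.072     ]]
```

Run:
```python
from h import *
x,y=.499,-.098
env.movel([x,y,.1],feed=.2); print(env.movel([x,y,.0225],feed=.1,threshold=8))
fingers.command_gripper(.055,22); s=env.observe(); print('w',s['gripper_width'],s['position'],s['contact_force'])
env.movel([x,y,.15],feed=.2)
rx,ry=.665,-.141
env.reach([rx,ry,.12],down(0)); s=env.observe(); print(s['t'],s['gripper_width'])
env.movel([rx,ry,.045],feed=.15); env.movel([rx,ry,.0235],feed=.05,threshold=6)
s=env.observe(); print(s['position'],s['gripper_width'],s['contact_force'])
fingers.command_gripper(.091)
env.movel([rx,ry,.2],feed=.25)
env.reach([.56,.25,.28],down(0)); print(env.observe()['t'])
snap('top','d2',(230,120,340,230),5)
snap('scene','d3',(220,150,380,270),5)
```

```text
False
w 0.06253191119054265 [ 0.49903283 -0.09809752  0.02276504] [-0.68516901  0.55301088  3.16518983]
25.0417 0.06264700537748463
[ 0.66440049 -0.14079354  0.02257982] 0.06284354517491339 [0.625699   0.12649211 4.01859452]
29.1417
```

View pics/d2.png

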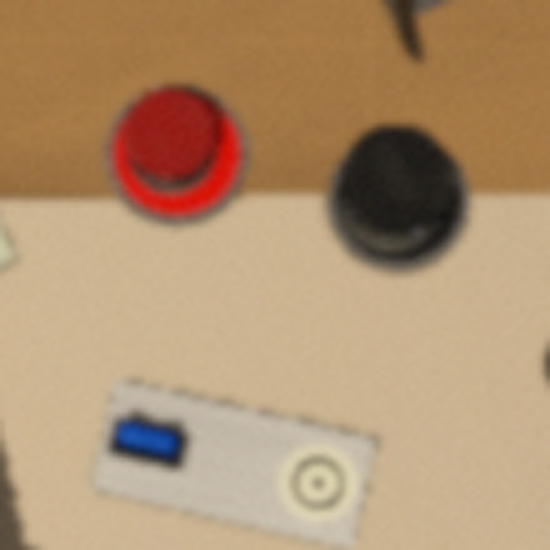

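View pics/d3.png

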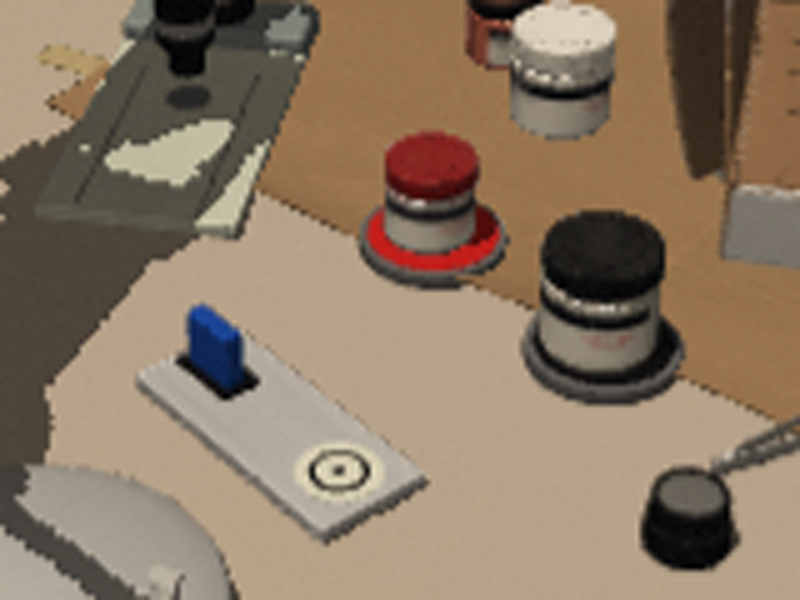

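Run:
```python
from h import *
t1=plane('top',[(230+318.5/5,120+483/5)],.01)[0];t2=plane('scene',[(220+339.5/5,150+470.5/5)],.01)[0]
print('target',t1,t2)
g=plane('top',[(230+148/5,120+438/5)],.044)[0]
print('grip top view',g)
# scene grip top face: corners px (188,312),(200,306),(243,343),(232,350)
g2=plane('scene',[(220+215.5/5,150+328/5)],.044)[0]; print('scene grip',g2)
for a,b in((g,t1),(g2,t2)): d=(b-a)[:2]; print(np.linalg.norm(d),np.arctan2(d[1],d[0]))
c=plane('top',[(230+np.array(p)[0]/5,120+np.array(p)[1]/5) for p in((122,382),(376,438),(354,546),(96,488))],.01)[:,:2]
e=c[1]-c[0]; e2=c[2]-c[3]; print('edges',np.arctan2(e[1],e[0]),np.arctan2(e2[1],e2[0]),np.linalg.norm(e),np.linalg.norm(e2),'mid',c.mean(0))
print('black lid',plane('top',[(230+400/5,120+178/5)],.072),plane('scene',[(220+603/5,150+250/5)],.072))
```

```text
target [ 0.49576606 -0.09844539  0.01      ] [ 0.50011586 -0.09639635  0.01      ]
grip top view [ 0.51657697 -0.00147444  0.044     ]
scene grip [ 0.51634822 -0.00360392  0.044     ]
0.09917892251140428 -1.7821994912397217
0.09420151886797727 -1.7439759247460562
edges -1.7747064734586548 -1.7777411438975652 0.14987590933253525 0.1516213730867886 mid [ 0.50642509 -0.05141232]
black lid [[ 0.66128098 -0.14021527  0.072     ]] [[ 0.65976232 -0.1401622   0.072     ]]
```

Run:
```python
from h import *
gx,gy=.5172,-.0012
for p,y in(((gx,gy,.0145),-.206),((gx,gy,.0145),-.206+np.pi),((gx,gy,.2),2.057),((gx,gy,.2),2.057-np.pi),((.6247,.1448,.0245),2.057),((.6247,.1448,.0245),2.057-np.pi)):
    q=inverse_kinematics(p,down(y)); print(y,None if q is None else np.round(q,2))
env.reach([gx,gy,.12],down(-.206)); fingers.command_gripper(.05)
env.movel([gx,gy,.06],feed=.2); print(env.movel([gx,gy,.0145],feed=.08,threshold=8))
s=env.observe(); print(s['position'],s['contact_force'],s['t'])
snap('scene','e1',(230,150,340,260),5)
```

```text
-0.206 [-0.24  0.27  1.9  -0.    0.97 -0.03]
2.935592653589793 None
2.057 [-0.24  0.02  1.77  0.    1.35 -2.29]
-1.0845926535897932 [-0.24  0.02  1.77  0.    1.35  0.85]
2.057 [ 0.04  0.53  1.53  0.    1.08 -2.02]
-1.0845926535897932 [0.04 0.53 1.53 0.   1.08 1.12]
False
[ 0.51748299 -0.0012598   0.01470524] [ 0.18330158  0.89471606 -0.7246009 ] 32.3
```

View pics/e1.png

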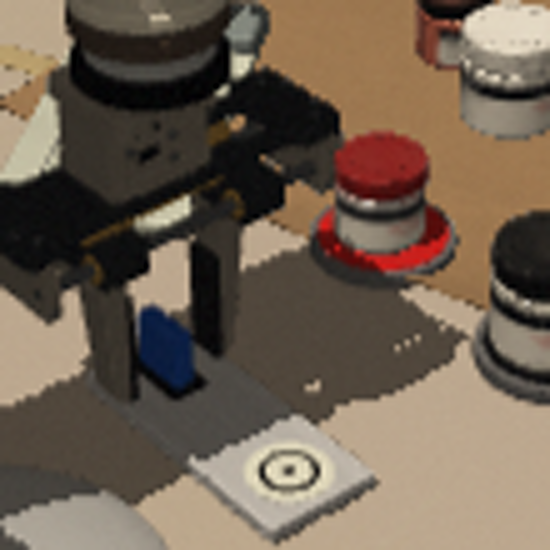

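Run:
```python
from h import *
gx,gy=.5172,-.0012
fingers.command_gripper(.006,55); s=env.observe(); print('w',s['gripper_width'])
env.movel([gx,gy,.19],feed=.15)
s=env.observe(); print(s['contact_force'],s['torque'],s['gripper_width'])
snap('scene','f0',(180,90,380,240),4)
env.reach([gx-.015,gy,.19],down(2.057)); s=env.observe(); print(s['t'],s['position'])
snap('scene','f1',(180,90,380,240),4)
```

```text
w 0.011596797754834336
[ 0.58164262  0.67149285 -2.00115118] [-0.04991438  0.07059336  0.01175011] 0.01143295942831131
36.3333 [ 0.50215599 -0.00120209  0.18991919]
```

View pics/f0.png

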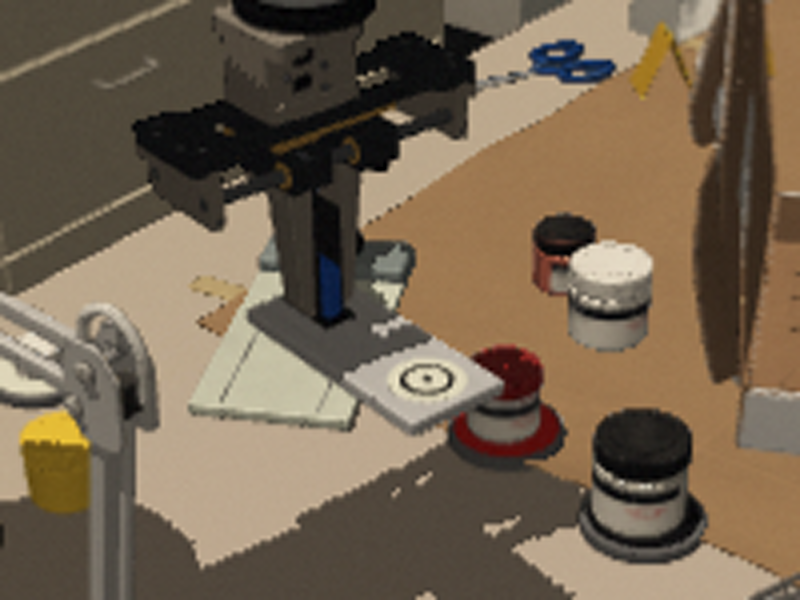

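View pics/f1.png

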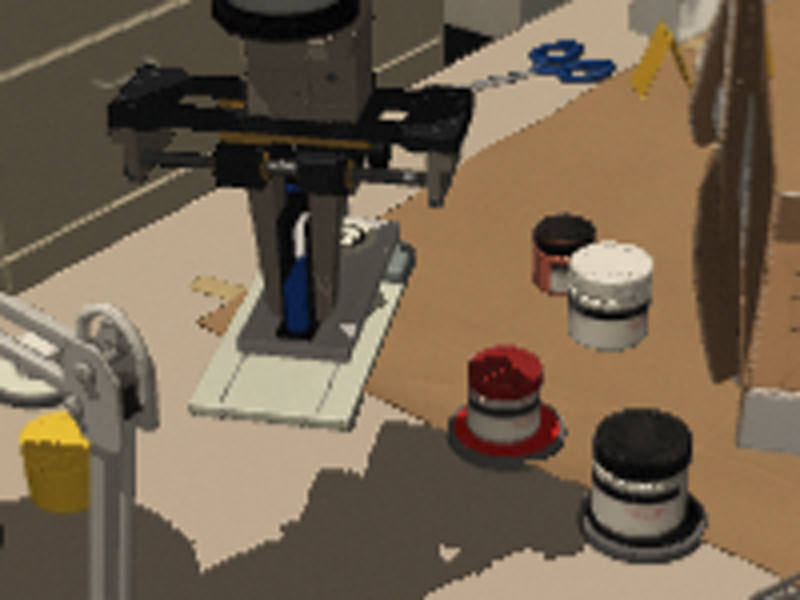

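Run:
```python
from h import *
L=np.array([.7131,.1915]); a=np.array([np.cos(.486),np.sin(.486)])
P=lambda d,z: [*(L-d*a),z]
env.movel(P(.195,.15),down(2.057),feed=.12)
env.movel(P(.195,.05),feed=.12); print(env.movel(P(.195,.0285),feed=.06,threshold=6))
print(env.movel(P(.155,.0285),feed=.06,threshold=6))
print(env.movel(P(.155,.0242),feed=.02,threshold=4))
s=env.observe(); print(s['t'],s['position'],s['contact_force'],s['torque'])
snap('scene','g1',(200,90,320,210),5); snap('top','g1t',(140,80,260,200),5)
```

```text
False
False
True
40.0833 [0.57603244 0.11895567 0.02456739] [-0.61254377 -0.2806131   5.72724842] [ 0.05100586  0.07136538 -0.02459867]
```

View pics/g1.png

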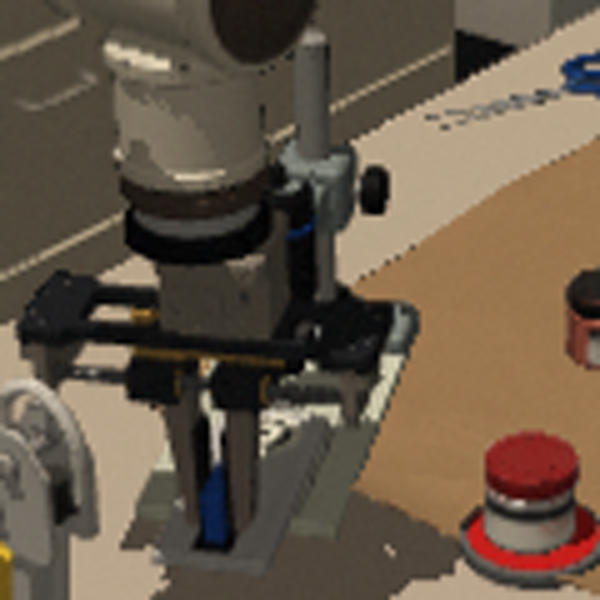

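View pics/g1t.png

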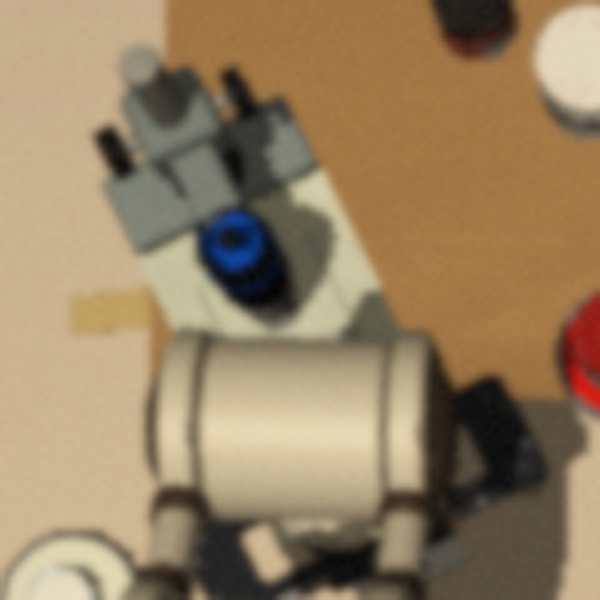

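Run:
```python
from h import *
L=np.array([.7131,.1915]); a=np.array([np.cos(.486),np.sin(.486)])
print(env.movel([*(L-.1*a),.0249],feed=.04,threshold=8))
s=env.observe(); print(s['t'],s['position'],L-.1*a,s['contact_force'],s['torque'],s['gripper_width'])
print(env.movel([*(L-.1*a),.0243],feed=.02,threshold=4))
fingers.command_gripper(.04)
s=env.observe(); print(s['contact_force'])
env.movel([*(L-.1*a),.1],feed=.15)
env.movel([*(L-.2*a),.15],feed=.2)
env.reach([.48,-.02,.25],down(0)); print(env.observe()['t'])
snap('scene','h1',(200,90,320,210),5); snap('top','h1t',(140,80,260,200),5)
```

```text
False
41.7333 [0.6247161  0.14486476 0.02471182] [0.62467917 0.14479072] [ 0.40845754 -0.8513447  -0.06984557] [ 0.14634652 -0.1921897  -0.03942265] 0.011646987937672715
False
[ 0.0879757   0.44658033 -0.44918575]
45.5167
```

View pics/h1.png

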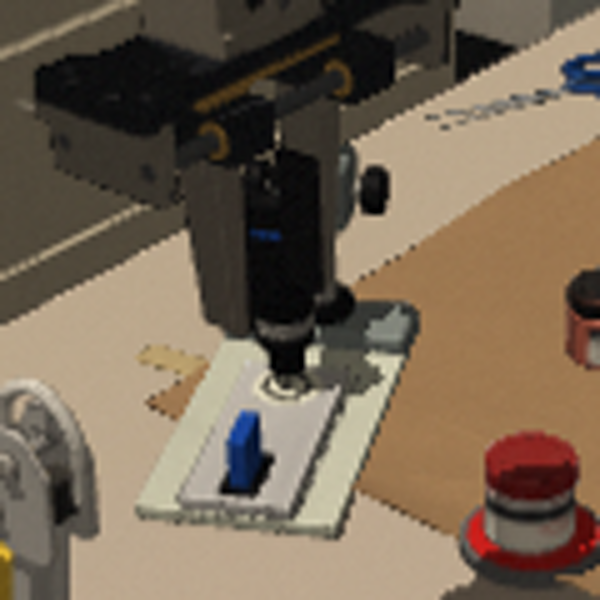

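View pics/h1t.png

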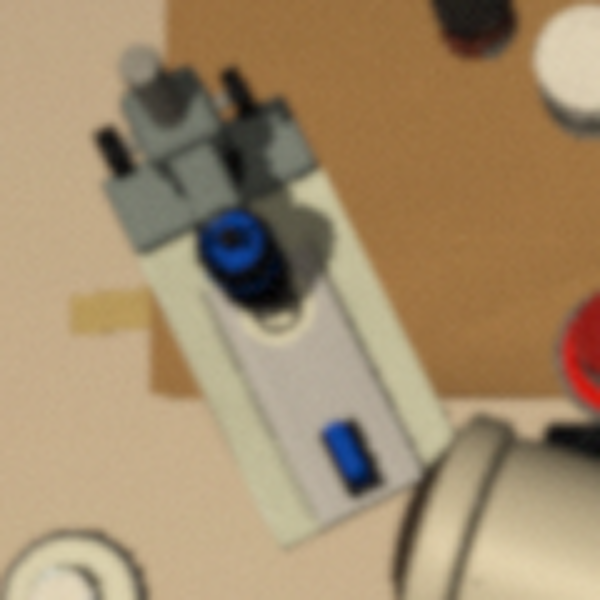

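Run:
```python
from h import *
env.reach([.45,.02,.3],down(0))
snap('top','i',(130,120,340,240),3.5); snap('scene','is',(200,90,380,240),4.4)
L=np.array([.7131,.1915]); a=np.array([np.cos(.486),np.sin(.486)]); n=np.array([-a[1],a[0]])
def blue(nm,f,B):
    im=cv2.imread(f'pics/{f}_full.png'); h,s,v=[x.astype(int) for x in cv2.split(cv2.cvtColor(im,cv2.COLOR_BGR2HSV))]
    m=np.zeros(h.shape,np.uint8); x0,y0,x1,y1=B; m[y0:y1,x0:x1]=((h>100)&(h<130)&(s>130)&(v>60))[y0:y1,x0:x1]*255
    c=max(cv2.findContours(m,0,1)[0],key=cv2.contourArea); return cv2.minAreaRect(c)
r=blue('top','i',(195,155,225,185)); p=plane('top',[r[0]],.050)[0,:2]-L; print(r,'along',p@a,'across',p@n)
p=plane('scene',[(200+245/5,90+416/5)],.054)[0,:2]-L; print('scene','along',p@a,'across',p@n)
# plate slab top edges: back corners scene(180,500),(293,515) ; top (318,518),(415,478)
for nm,q in(('scene',[(200+181/5,90+500/5),(200+293/5,90+513/5)]),('top',[(140+318/5,80+518/5),(140+415/5,80+478/5)])):
    c=plane(nm,q,.02)[:,:2]-L; print(nm,(c@a).round(4),(c@n).round(4))
print('t',env.observe()['t'])
```

```text
((209.30001831054688, 170.1000213623047), (12.074767112731934, 4.919349670410156), 63.43495178222656) along -0.10508563438690799 across -0.00018354155754318643
scene along -0.0908335291191815 across 0.0012276606281939849
scene [-0.1319 -0.1333] [ 0.0301 -0.0358]
top [-0.1261 -0.1305] [ 0.033 -0.027]
t 46.1
```

View pics/i.png

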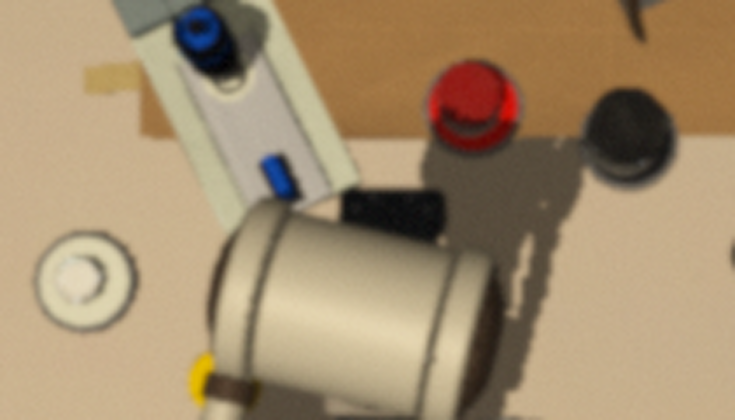

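View pics/is.png

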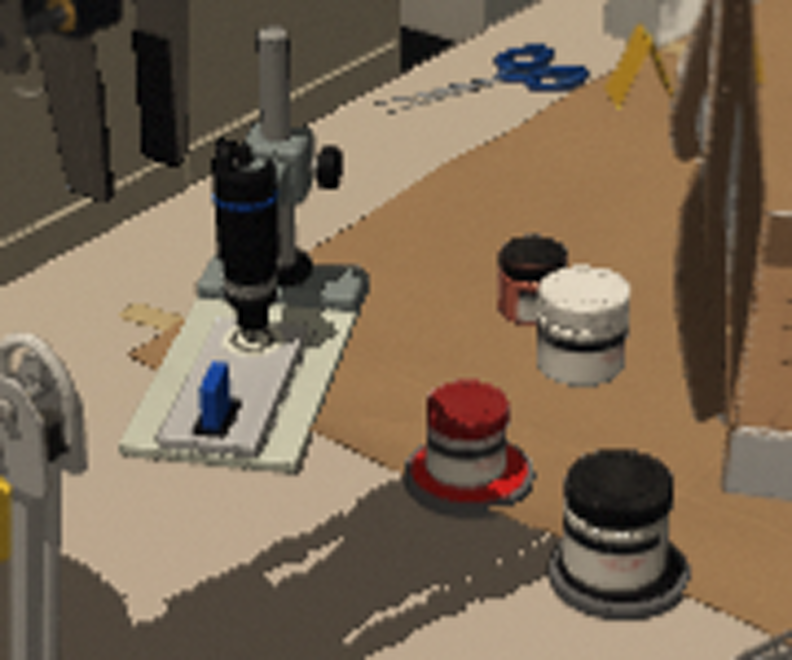

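Run:
```python
from h import *
im=cv2.imread('pics/is_full.png'); o=im[140:200,230:290]
cv2.imwrite('pics/j.png',cv2.resize(o,None,fx=10,fy=10,interpolation=cv2.INTER_CUBIC))
L=np.array([.7131,.1915]); a=np.array([np.cos(.486),np.sin(.486)]); n=np.array([-a[1],a[0]])
pts=[[*L,.02],[*(L-.022*a),.02],[*(L+.022*n),.02],[*(L-.022*n),.02],[*L,.031]]
print((10*(proj('scene',pts)-[230,140])+5).round(0))
```

```text
[[280. 277.]
 [263. 314.]
 [211. 270.]
 [350. 283.]
 [279. 246.]]
```

View pics/j.png

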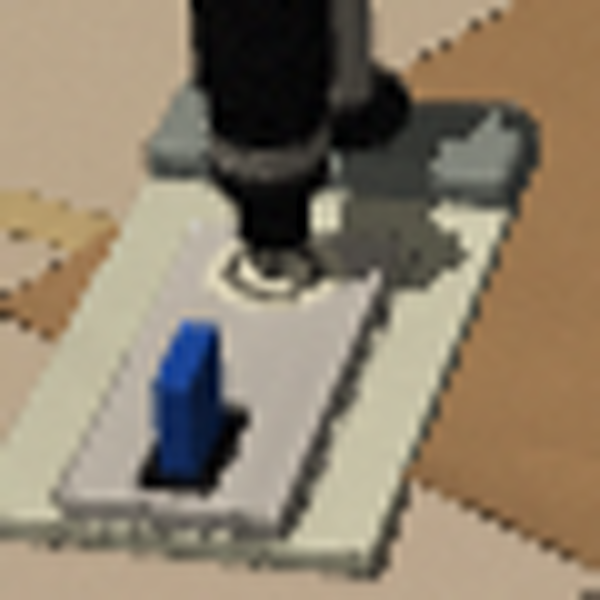

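```bash
python3 -c "
from h import *
print(env.observe()['contact_force'],env.observe()['t']); finish_job()"
```

```text
[-0.42624199  0.34425469  0.00510803] 46.1
the job is handed in; nothing more can be done
```

The stack is apart, the plate is under the lens, and I handed the job in at 46.1 s of the 102 s allowed. `finish_job` gave no verdict, so the checks below are my own measurements.

**Pot and jars:** The white pot, red-lidded jar and black-lidded jar each stand upright on the pad of their own colour. In the last pictures and measurements each is about 5 mm or less from its pad centre, against the 12 mm allowed. The turquoise, yellow and green look-alikes were not touched.

**Plate:** I gripped it by the blue grip, lowered it onto the front of the stage and slid it in target end first. The largest wrist force I read was about 6 N, as the plate touched the stage. I saw no sign of contact with the lens head, but could not measure its force directly.

**Target position:** In the last close-up, the target ring lies about 3 mm from the lens axis, against the 10 mm allowed. The plate looks flat and in line with the microscope.

**Disagreement between checks:** My four estimates of how far the grip sits from the lens along the plate (100 mm is ideal) ranged from about 91 to 105 mm, averaging about 100 mm. All four are within the 90–110 mm allowed, but the 91 mm one only just. Positions across the plate agreed to about 3 mm.

The gripper is open and clear of everything.

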